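# Seat a heat-sink bar on its parallels in the drill vise

## Task

The heat-sink bar in the drill vise is only nipped by the jaws and sits too high for drilling. Slide the two loose parallels beneath it back to the middle so that each sticks out equally on both sides of the vise, then tap the bar down with the mallet until it sits fully on both parallels along its whole length and they can no longer slide. After that swing the vise's red-knobbed lever all the way to lock the jaws, and leave the mallet back on its sloping stand; press the bar only with the mallet and leave everything else on the bench where it is.

Things in the scene. Friction and masses are not known exactly. Their poses are not given: they have to be found in the camera images.
- vise: Low blue-grey drill vise, bolted down. Origin on the bench under the middle of the jaw opening; z up. Its x axis is the way the jaws close: fixed jaw at +x, sliding jaw, cam block and lever at -x. Bar and parallels lie along its y. Jaws 96 wide (y), faces 40 apart, tops 75 above the bench; flat bed between them 30 above the bench, 96 wide, open at both y ends.
- bar_end1 (a point): Point on the top face of the aluminium heat-sink bar, 40 mm from its middle towards the vise's +y. Bar: 40 wide (x), 100 long (y), 36 high, 0.3 kg. Jaw friction alone holds it, 3 to 7 mm above the parallels; 4 to 9 N down from the mallet slides it down. Fully seated, this point is 90 mm above the bench.
- bar_end2 (a point): The same, 40 mm from the bar's middle towards the vise's -y. Pushed down at one end only, the bar tilts. Fully seated: 90 mm above the bench.
- par_a_mid (a point): Centre of one loose parallel: bright steel strip on edge on the vise bed, 10 thick (x), 140 long (y), 24 high, black end bands, 0.22 kg; top 54 above the bench. 13.5 mm to one side (x) of the vise's middle; starts shifted 22 to 36 mm along y. Centred: y = 0 in the vise frame, 22 mm out of the vise each side. Slides at 1 to 2 N while the bar is high.
- par_b_mid (a point): Centre of the other parallel: same size, 13.5 mm to the other side (x) of the vise's middle, shifted the opposite way along y.
- mallet_grip (a point): Centre of the mallet's handle 48 mm from the head's axis, the place to hold it. Axes: x along the handle to the head, z along the head. Black rubber handle 22 wide (y) x 18 (z), from 36 to 224 mm behind the head's axis. Head 34 diameter, 76 long (z), centred on the handle; 0.28 kg, mostly in the head. Starts on the stand, handle sloping down to the robot at 35 degrees.
- mallet_face (a point): Centre of the mallet's orange striking face (the -z end of the head; the +z face is white): 48 mm ahead (x) of mallet_grip and 38 mm below it (-z of the mallet).
- stand: Grey steel mallet stand, bolted down. Origin on the bench under its middle; x from its low end (near the robot) to its high end, z up. Its plate rises 35 degrees along x. The head's orange face rests on the plate, against a stop below it and between two ears 14 high, 40 apart; the handle rests in a notch 28 wide, 180 mm below the head. The mallet lifts off square to the plate.
- stand_grip (a point): Where mallet_grip lies when the mallet is properly on its stand, 136 mm above the bench.
- lever (a joint): Angle of the vise's cam lever about its upright pivot, rad: 0 to 0.12 at the start (open, along the vise's +y), 1.57 at its stop (locked, along the vise's -x). Turns anticlockwise seen from above, takes 1 to 3 N at the knob, stays where left, and tightens the jaws as it goes.
- lever_knob (a point): Centre of the red knob at the lever's end: upright cylinder 18 in diameter, its top 17 mm above this point (101 above the bench); the flat lever arm's upper face, 12 wide, is 13 below this point.
- lever_pivot (a point): Point on the lever's pivot axis at the height of lever_knob, 100 mm from it; it lies on the vise's middle line (y = 0), 100 mm from the vise's origin towards -x.
- spare_bar: Bystander: a second bar, 40 x 100 x 36, lying on the bench; origin under its middle.
- screwdriver: Bystander: red-handled screwdriver lying on the bench, about 200 long.
- cleaner: Bystander: blue bottle, 56 diameter, 140 high, upright; origin under its middle.
- daughter_board: Bystander: small circuit board 100 x 75 x 8 flat on the bench.
- square: Bystander: steel try square, about 118 x 75 x 16, flat on the bench.
- screw_tray: Bystander: black tray of brass screws, 90 x 120 x 30; origin under its middle.
There are look-alikes about, which are no part of the job. What is shaped like the vise but purple is not meant.

How it is judged:
By the outcome, as a careful person would: the job done as asked, in the order asked, and still so for the second after the job is handed in, with the robot touching nothing.
It also fails if it takes over 72 s, if anything falls off the work surface, if the arm or the gripper's body presses on something with over 40 N, if the wrist force passes 120 N, or if a joint passes its speed limit or range.

## Robot

A 6-joint arm with a two-finger parallel gripper is mounted at the origin on the work surface. World frame = base frame: x ahead of the robot, y to its left, z up, the work surface at z = 0. Lengths are in m, angles in rad, forces in N, time in s.
With the tool pointing down it reaches from about 0.35 to 0.85 m from the base axis. Payload 8.1 kg.
Tool frame: the origin (TCP) lies on the centre line of the jaws, within the pads' length; the fingertips stand 19 mm ahead of it and the grasp point (between the pads) is the TCP (env.tcp_to_tips is the distance from the TCP to the fingertips, in m); z points along the fingers, y is the direction in which the jaws open and shut (so a half turn about z gives the same grasp; the last joint's range is limited). The gripper opens to 93 mm and grips with 3 to 60 N. Pads are 15 mm wide; open, the fingers measure 128 mm over their backs; the gripper's body (75 mm by 188 mm) begins 65 mm behind the grasp point.
Start: joints at [1.175, 0.13, 1.488, -0, 1.523, -0.085], TCP at [0.183, 0.571, 0.238] pointing down, gripper open.
Joint ranges: [-2.96, 2.96], [-0.89, 2.26], [0.02, 2.5], [-1.34, 4.48], [0, 2.73], [-2.66, 2.66]. Speed limits (rad/s): [2.39, 2.39, 2.79, 3.14, 3.14, 3.14].

## Interface

Orientations are given as a rotation vector (axis times angle).
In Python, from station import env gives the robot as it stands. The module is installed in compiled form; this text tells all that it offers. Calls block until the motion is done:
- env.movep(position, orientation): joint-space move of the TCP to a pose.
- env.move_straight(position, v=0.15, rot=None): straight line of the TCP; rot=None keeps the orientation; v is the mean speed in m/s.
- env.set_joints(angles): joint-space move.
- env.open() and env.grab(effort=None): open the fingers fully, or close them until they stop; effort is the grip in N (None keeps the last).
- env.dwell(seconds).
- env.inverse_kinematics(position, orientation): joint angles nearest the present ones, or None.
- env.read_state(): the state.
- env.camera(name): name is "scene" or "side" or "wrist"; returns a dict with "img" (480x640x3 uint8, red, green, blue), "fx", "fy", "cx", "cy" (pixels), "rvec" (rotation vector, rad) and "tvec" (3), from world to camera coordinates, as OpenCV has them. Camera axes: x right, y down, z forward; pixel columns grow to the right and rows downward; lengths in m; the calibration is good to about 2 mm. A picture is of the moment at which its call begins. There is no depth.
A pose or a line that the arm cannot do raises env.PlanningError and nothing moves.
- env.close_job(): hands the job in, once; it reports no verdict.
Trained networks look in the newest picture that a camera, given by its name, has taken for a name from the list of things; names that differ only in an ending like _2 or _b are one class to them, and where a whole thing is asked for, a point or a joint stands for the part that bears it (a point fixed in the world has none). Each returns a list of dicts, best first, with "p" (0 to 1); they miss things now and then, are a little off and sometimes report something else, mostly with a low value. They report only what shows in the picture. A call takes as long as a camera call. They do not tell look-alikes from the thing itself.
- env.silhouettes(camera, query): "region" (480x640 bool, what is visible of it) and "xy" ([column, row] in pixels, amid what is visible of it).
The state is a dict: "clock": time; "qpos": joint angles; "joint_velocities": joint speeds; "tau": joint torques, N m; "eef_pos": TCP position; "ee_rot": TCP orientation; "ft_force": force on the tool from outside, world axes, zero at the start; "torque": the same for the moment, N m; "finger_gap": opening from 0.0 (shut) to 1.0 (fully open).
Only numpy, scipy, OpenCV 4.12 (cv2) and the standard library are available. Lean on these libraries where they do the work, as an engineer would, in place of code of your own. Each camera call takes 0.05 s, during which the arm holds its last target. There are 200 camera calls.

## Working session

There is one attempt and no reset: what is moved stays moved. The work goes in short steps, each a Python script; the robot and the scene stay as the last script left them, time stands still between calls to the robot, and variables do not carry over. Pictures are saved under pics/ and viewed, about 8 in all and at most 12, crops included, and the job is handed in when it is done.

```bash
mkdir -p pics; ls; cat > h.py <<'E'
from station import env
import numpy as np, cv2
from scipy.spatial.transform import Rotation as R
def cam(n):
    c=env.camera(n); K=np.array([[c['fx'],0,c['cx']],[0,c['fy'],c['cy']],[0,0,1.]])
    Rm=cv2.Rodrigues(np.array(c['rvec'],float))[0]; t=np.array(c['tvec'],float).ravel()
    return c['img'],K,Rm,t
def save(img,f): cv2.imwrite('pics/'+f,cv2.cvtColor(img,cv2.COLOR_RGB2BGR))
def proj(c,p):
    q=(c[1]@(c[2]@np.atleast_2d(p).T+c[3][:,None])); return (q[:2]/q[2]).T
def atz(c,uv,z):
    d=c[2].T@np.linalg.inv(c[1])@np.array([uv[0],uv[1],1.]); o=-c[2].T@c[3]
    return o+d*(z-o[2])/d[2]
E
python3 - <<'E'
from h import *
for n in ('scene','side'):
    c=cam(n); save(c[0],n+'0.png'); print(n,c[1][0,0],-c[2].T@c[3],c[2][2])
    for q in ('vise','lever_knob','mallet_face','stand','bar_end1','par_a_mid','par_b_mid','mallet_grip'):
        for d in env.silhouettes(n,q)[:3]: print(n,q,round(d['p'],2),np.round(d['xy']),d['region'].sum())
print(env.read_state())
E
```

```text
pics
scene 506.8755778177729 [ 1.08189011 -0.54772591  0.71885002] [-0.59822321  0.522272   -0.60775073]
scene vise 0.91 [370. 259.] 4122
scene vise 0.78 [132. 267.] 5145
scene lever_knob 0.91 [ 88. 256.] 541
scene lever_knob 0.64 [513. 245.] 697
scene lever_knob 0.61 [346. 247.] 449
scene mallet_face 0.8 [233. 320.] 1202
scene stand 0.78 [237. 373.] 5051
scene stand 0.41 [342. 245.] 513
scene bar_end1 0.76 [390. 233.] 972
scene par_a_mid 0.44 [354. 227.] 110
scene par_a_mid 0.28 [345. 248.] 475
scene par_b_mid 0.49 [415. 258.] 289
scene mallet_grip 0.86 [229. 315.] 1169
side 517.8716698857063 [0.43399678 0.856104   0.82185177] [ 0.03591675 -0.76320328 -0.64515947]
side vise 0.76 [289. 299.] 3532
side vise 0.75 [419. 185.] 2617
side vise 0.71 [296. 148.] 983
side lever_knob 0.82 [309. 252.] 495
side lever_knob 0.6 [444. 158.] 329
side mallet_face 0.72 [293. 147.] 1061
side mallet_face 0.67 [202. 229.] 1148
side stand 0.92 [289. 181.] 2999
side bar_end1 0.76 [286. 275.] 1120
side bar_end1 0.6 [295. 150.] 1093
side bar_end1 0.44 [311. 248.] 503
side par_a_mid 0.61 [324. 286.] 262
side par_a_mid 0.18 [204. 232.] 1171
side par_b_mid 0.74 [252. 288.] 178
side mallet_grip 0.76 [297. 154.] 1118
{'clock': 0.9, 'qpos': array([ 1.17459741e+00,  1.30377669e-01,  1.48819761e+00, -2.09521720e-05,
        1.52296206e+00, -8.54046233e-02]), 'joint_velocities': array([ 1.04224605e-05, -2.36278559e-03,  1.19001173e-03, -2.75662510e-04,
        6.90117453e-04, -4.36501280e-04]), 'tau': array([ 3.70642492e-04, -5.59742975e+01, -4.92069376e+01,  7.70527334e-02,
        2.19707948e-02, -1.55978323e-04]), 'eef_pos': array([0.18348535, 0.57127698, 0.23764988]), 'ee_rot': array([4.86225318e-01, 3.10370404e+00, 7.65348380e-05]), 'ft_force': array([ 0.34824435,  0.41459929, -0.28754586]), 'torque': array([-0.00686425,  0.00912287,  0.01320629]), 'finger_gap': 1.0040184142531396}
```

View pics/scene0.png

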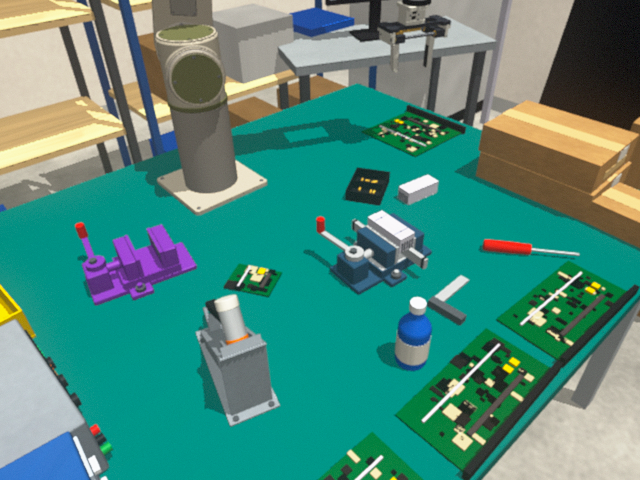

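View pics/side0.png

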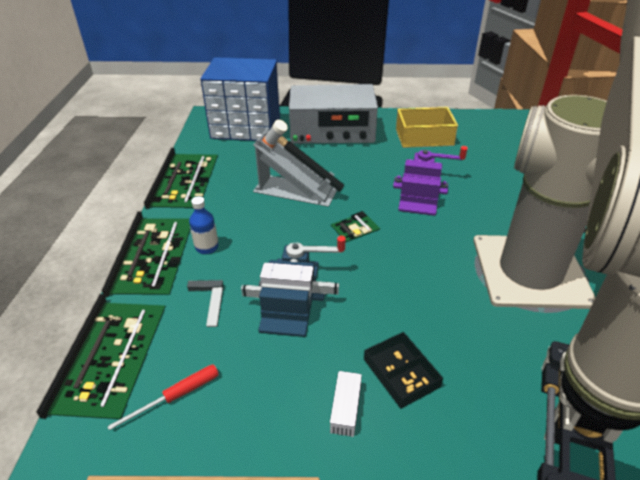

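The real vise is the blue-grey one: scene (375,250), side (289,290), knob at scene (320,225) and side (341,243). The purple look-alike is at scene (132,267), side (420,185). The mallet stands at scene (237,350), side (295,165). Next I'll triangulate roughly and take wrist pictures from above.

```bash
cat >> h.py <<'E'
def tri(cs,uvs):
    A=[];b=[]
    for c,uv in zip(cs,uvs):
        d=c[2].T@np.linalg.inv(c[1])@np.array([uv[0],uv[1],1.]); d/=np.linalg.norm(d); o=-c[2].T@c[3]
        P=np.eye(3)-np.outer(d,d); A.append(P); b.append(P@o)
    return np.linalg.lstsq(np.vstack(A),np.hstack(b),rcond=None)[0]
def down(yaw):  # tool z down, tool y at yaw (rad) from world +y
    return (R.from_euler('z',yaw)*R.from_rotvec([0,np.pi,0])).as_rotvec()
E
python3 - <<'E'
from h import *
a=cam('scene');b=cam('side')
for n,u,v in (('knob',(320,225),(341,243)),('pivot',(353,252),(294,248)),('bar',(390,226),(287,270)),('malhead',(229,303),(277,129)),('notch/handle low',(210,306),(338,186))):
    print(n,tri([a,b],[u,v]))
P=tri([a,b],[(390,226),(287,270)])
yaw=0
for z in (0.42,):
    q=env.inverse_kinematics([P[0],P[1],z],down(0)); print(q)
    env.movep([P[0],P[1]-0.05,z],down(0))
c=cam('wrist'); save(c[0],'w1.png'); print(c[1],-c[2].T@c[3],c[2])
print(env.read_state()['eef_pos'],env.read_state()['qpos'],env.read_state()['clock'])
E
```

```text
knob [0.42854546 0.01448295 0.08359668]
pivot [0.52925279 0.01590643 0.06876059]
bar [0.53738262 0.11092295 0.09212716]
malhead [ 0.5914252  -0.30197044  0.18518454]
notch/handle low [ 0.43669049 -0.26558464  0.03887515]
[ 1.10109070e-01 -8.04573465e-03  1.30333185e+00 -4.44089210e-16
  1.84630654e+00 -1.46068726e+00]
[[375.18123378   0.         321.35483302]
 [  0.         375.18123378 234.63789172]
 [  0.           0.           1.        ]] [0.45531047 0.06083992 0.56732963] [[-1.96317231e-03  9.99997837e-01  6.86859387e-04]
 [ 9.55572368e-01  1.67350376e-03  2.94751843e-01]
 [ 2.94750056e-01  1.23499251e-03 -9.55573587e-01]]
[0.53724986 0.06168391 0.41964722] [ 1.94083373e-02 -2.91680648e-02  1.32483247e+00  1.32835015e-04
  1.84651743e+00 -1.55243826e+00] 3.3583
```

View pics/w1.png

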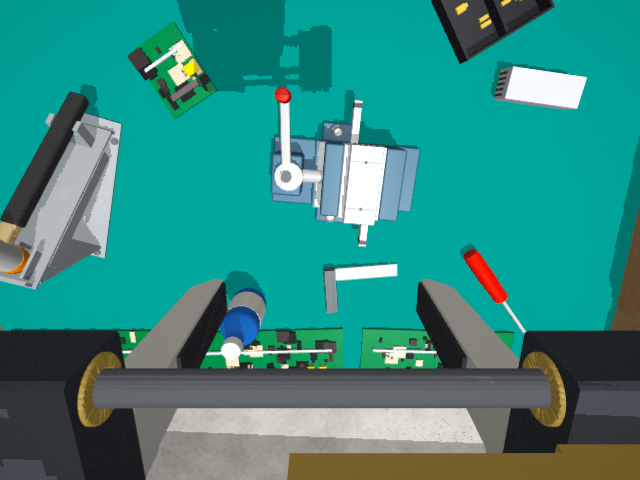

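The wrist picture shows the vise at (345,175): knob (283,95), pivot hub (288,176), and parallel ends at about (357,103) and (363,243). The vise +x axis points roughly along world +y. The mallet is at the left. I'll take closer views of both.

```bash
python3 - <<'E'
from h import *
import pickle
D={}
for n,p in (('wv',[0.49,0.09,0.30]),('wm',[0.48,-0.28,0.37])):
    env.movep(p,down(0)); env.dwell(0.3); c=cam('wrist'); D[n]=c; save(c[0],n+'.png')
    print(n,-c[2].T@c[3])
    for q in ('bar_end1','lever_knob','par_a_mid','mallet_face','mallet_grip','stand','vise'):
        for d in env.silhouettes('wrist',q)[:3]: print(q,round(d['p'],2),np.round(d['xy']),d['region'].sum()); D.setdefault(n+q,[]).append((d['p'],d['region']))
for n in ('scene','side'):
    D[n]=cam(n)
    for q in ('bar_end1','lever_knob','mallet_face','mallet_grip','stand','vise'): D[n+q]=[(d['p'],d['region']) for d in env.silhouettes(n,q)]
pickle.dump(D,open('D.pkl','wb')); print(env.read_state()['clock'])
E
```

```text
wv [0.40867643 0.0890998  0.44897767]
bar_end1 0.67 [345. 245.] 4095
lever_knob 0.57 [253. 206.] 2143
par_a_mid 0.83 [337. 168.] 461
mallet_face 0.64 [  0. 142.] 67
mallet_face 0.38 [336. 164.] 530
stand 0.78 [ 23. 237.] 8001
vise 0.7 [308. 222.] 13539
wm [ 0.39827037 -0.28008101  0.51759875]
bar_end1 0.61 [631. 251.] 1329
lever_knob 0.67 [566. 197.] 2173
par_a_mid 0.72 [626. 171.] 901
par_a_mid 0.25 [630. 249.] 1334
par_a_mid 0.18 [300. 246.] 8073
mallet_face 0.83 [310. 248.] 4175
mallet_grip 0.92 [313. 246.] 4298
stand 0.32 [613. 285.] 480
vise 0.87 [318.   4.] 1589
vise 0.74 [299. 244.] 7725
vise 0.6 [576. 215.] 10293
7.4583
```

View pics/wv.png

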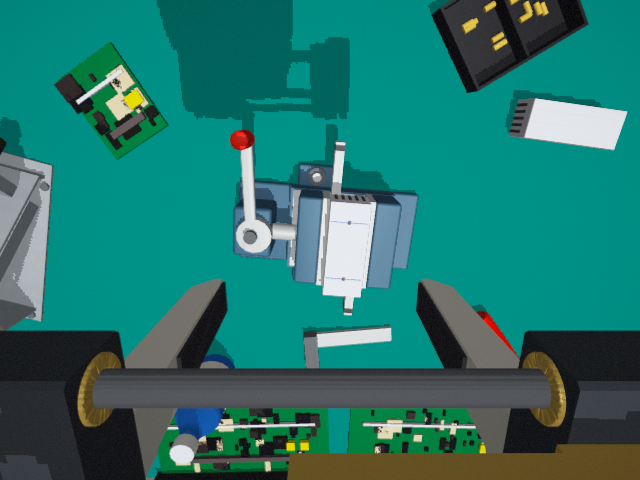

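View pics/wm.png

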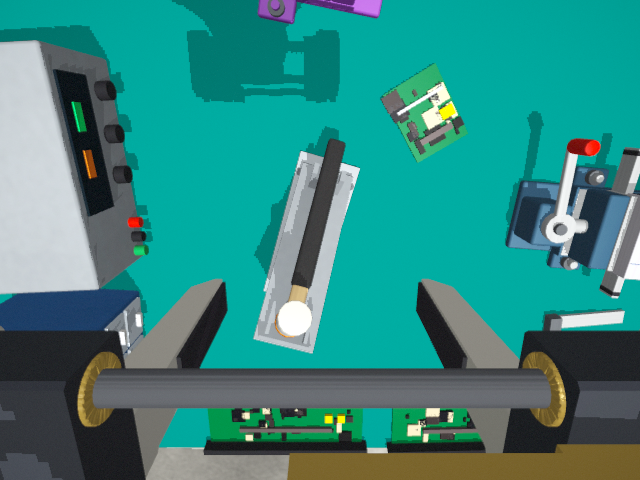

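The bar has two small marks, at wrist pixels (349,223) and (343,279), which should be bar_end1 and bar_end2. The knob is at (241,140) and the hub at (253,237). The mallet's white face is at (295,319) and its handle tail at (336,145). I'll fit the poses and overlay the models on enlarged crops.

```bash
cat > fit.py <<'E'
from h import *
import pickle
from scipy.optimize import least_squares
D=pickle.load(open('D.pkl','rb'))
def T(p,pts): # p=(x,y,yaw) pts in frame
    return R.from_euler('z',p[2]).apply(np.atleast_2d(pts))+[p[0],p[1],0]
c=D['wv']
m1,m2=atz(c,(349,223),.095),atz(c,(343,279),.095)
d=m1-m2; print('marks',m1,m2,np.linalg.norm(d)); yaw=np.arctan2(d[1],d[0])-np.pi/2
g=(m1+m2)/2; hub=atz(c,(253,237),.08); knob_top=atz(c,(241,139),.101)
print('yaw',yaw,'hub-g',np.linalg.norm((hub-g)[:2]),'yaw from hub',np.arctan2(*(g-hub)[1::-1]),'hub',hub,'knob',knob_top, np.linalg.norm((hub-knob_top)[:2]))
V=np.array([g[0],g[1],yaw])
# mallet
w=D['wm']; im=w[0].astype(int)
def blob(cm,mask,near):
    n,l,s,ct=cv2.connectedComponentsWithStats(mask.astype(np.uint8)); i=l[near[1],near[0]]; return ct[i],l==i
G=lambda f:[ (0,0)]
ca,sa=np.cos(np.radians(35)),np.sin(np.radians(35))
def mal(p,pts): # mallet-frame pts at stand; p = grip x,y,yaw
    q=np.atleast_2d(pts)@np.array([[ca,0,sa],[0,1,0],[-sa,0,ca]]); return T(p,q)+[0,0,.136]
hm=(im.max(2)<75); hc,hl=blob(w,hm,(320,210)); 
ys,xs=np.nonzero(hl); print('handle rows',ys.min(),ys.max(),hl.sum())
ct=lambda r:xs[ys==r].mean()
mid=[(r,ct(r)) for r in (165,190,215,240,265)]; print(mid)
wc,wl=blob(w,im.min(2)>225,(295,319)); print('white',wc,wl.sum())
wf={'wm':wc}
for n,nr in (('scene',(229,303)),('side',(278,128))):
    i2=D[n][0].astype(int); cc,ll=blob(D[n],i2.min(2)>i2[nr[1],nr[0]].min()-25,nr); print(n,cc,ll.sum(),i2[nr[1],nr[0]])
def res(p):
    r=list(3*(proj(w,mal(p,[.048,0,.038]))[0]-wc))
    s=np.linspace(-.176,.012,60); a=proj(w,mal(p,np.c_[s,0*s,0*s]))
    o=np.argsort(a[:,1])
    for rr,x in mid: r.append(np.interp(rr,a[o,1],a[o,0])-x)
    return r
f=least_squares(res,[.53,-.29,-.2]); M=f.x; print('M',M,np.round(f.fun,2))
for n in('scene','side'): print(n,'white pred',proj(D[n],mal(M,[.048,0,.038])))
E
cat > t.py <<'E'
from fit import *
def box(x0,x1,y0,y1,z): return [(x0,y0,z),(x1,y0,z),(x1,y1,z),(x0,y1,z)]
def crop(c,polys,r,s):
    im=cv2.resize(c[0][r[1]:r[3],r[0]:r[2]],None,fx=s,fy=s,interpolation=cv2.INTER_CUBIC)
    for P,col in polys: cv2.polylines(im,[np.int32((proj(c,P)-[r[0],r[1]]+.5)*s)],True,col,1)
    return im
pol=[(T(V,box(.02,.05,-.048,.048,.075)),(255,255,0)),(T(V,box(-.05,-.02,-.048,.048,.075)),(255,255,0)),(T(V,box(-.02,.02,-.05,.05,.095)),(255,0,0)),
 (T(V,box(-.0185,-.0085,-.2,.2,.054)),(255,0,255)),(T(V,box(.0085,.0185,-.2,.2,.054)),(255,0,255))]
A=crop(D['wv'],pol,(225,125,425,325),2.6)
h=[(mal(M,[(a,b,.009) for a,b in((-.176,-.011),(.012,-.011),(.012,.011),(-.176,.011))]),(255,255,0)),
 (mal(M,[(.048+.017*np.cos(t),.017*np.sin(t),.038) for t in np.linspace(0,6.28,24)]),(255,0,0)),
 (mal(M,[(a,b,-.038) for a,b in((-.2,-.03),(.07,-.03),(.07,.03),(-.2,.03))]),(255,0,255))]
B=crop(D['wm'],h,(245,125,365,360),2.2)
o=np.zeros((520,800,3),np.uint8); o[:520,:520]=A; o[:B.shape[0],530:530+B.shape[1]]=B[:520]; save(o,'ov1.png')
E
python3 t.py
```

```text
marks [0.50706979 0.11644276 0.095     ] [0.56668449 0.11162692 0.095     ] 0.059808902216054324
yaw 1.4901885417512326 hub-g 0.095765805730653 yaw from hub 1.459776479559123 hub [0.52626707 0.0188586  0.08      ] knob [0.42702247 0.01702382 0.101     ] 0.09926155035730705
handle rows 139 287 2730
[(165, np.float64(330.5)), (190, np.float64(324.0)), (215, np.float64(318.0)), (240, np.float64(311.5)), (265, np.float64(305.0))]
white [294.47830923 317.73859844] 899
scene [227.45 302.29] 200 [252 251 244]
side [279.58333333 125.15740741] 108 [225 222 208]
M [ 0.56538278 -0.3006909  -0.27693731] [-0.04 -0.01 -0.06  0.13 -0.17  0.02  0.21]
scene white pred [[224.51752677 297.55824611]]
side white pred [[281.56933254 124.12887401]]
```

View pics/ov1.png

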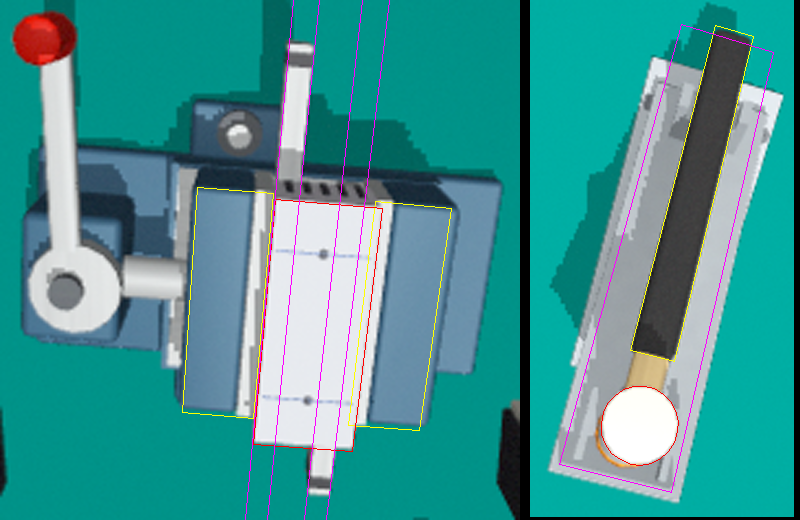

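The overlay fits: the mallet outline matches, and the bar, jaws and parallels agree within 1-2 mm. Parallel A sticks out at the top (toward the robot) and B at the bottom. I'll check clearances and then push A.

```bash
cat > p.py <<'E'
import io,contextlib
with contextlib.redirect_stdout(io.StringIO()):
    from fit import *
def inv(p,w): return R.from_euler('z',-p[2]).apply(np.atleast_2d(w)-[p[0],p[1],0])
def vp(x,y,z): return T(V,[x,y,z])[0]
def st(msg=''):
    s=env.read_state(); print(msg,round(s['clock'],2),'tcp',np.round(s['eef_pos'],4),'F',np.round(s['ft_force'],2),'gap',round(s['finger_gap'],3)); return s
E
python3 - <<'E'
from p import *
print('V',V)
eA=inv(V,atz(D['wv'],(340.8,141.5),.054))[0]; eB=inv(V,atz(D['wv'],(347.7,314.6),.054))[0]; print('ends',eA,eB)
print('bottle',atz(D['scene'],(412,362),0.),'square',atz(D['wv'],(347,335),.016),'hub in V',inv(V,atz(D['wv'],(253,237),.08)))
rv=down(V[2]-np.pi/2)
env.grab(10)
ya=eA[1]
env.movep(vp(-.0135,ya+.035,.13),rv)
env.move_straight(vp(-.0135,ya+.035,.059),.15)
st('down')
env.move_straight(vp(-.0135,ya+.012,.059),.1); st()
for y in (ya+.0065,ya-.005,.0805):
    env.move_straight(vp(-.0135,y,.059),.04); st(y)
E
```

```text
V [0.53687714 0.11403484 1.49018854]
ends [-0.01320061  0.10422384  0.054     ] [ 0.01409945 -0.09300745  0.054     ]
bottle [ 0.75495375 -0.06074306  0.        ] square [0.68226652 0.12335478 0.016     ] hub in V [[-0.09572152  0.00291199  0.08      ]]
down 11.24 tcp [0.3976 0.1116 0.0596] F [-0.01  0.02  0.33] gap 0.004
 11.62 tcp [0.4206 0.11   0.0599] F [0.33 0.3  0.19] gap 0.006
0.11072383690486433 11.92 tcp [0.4254 0.1095 0.0591] F [ 0.84 -0.4  -0.93] gap 0.004
0.09922383690486432 12.36 tcp [0.4372 0.1085 0.059 ] F [ 0.17  0.77 -1.21] gap 0.003
0.0805 12.97 tcp [0.4558 0.107  0.059 ] F [ 0.02  0.38 -0.74] gap 0.008
```

```bash
python3 - <<'E'
from p import *
rv=down(V[2]-np.pi/2); yb=-.093
env.move_straight(vp(-.0135,.088,.059),.1)
env.move_straight(vp(-.0135,.088,.14),.2)
env.movep(vp(.0135,yb-.032,.14),rv)
env.move_straight(vp(.0135,yb-.032,.059),.15)
env.move_straight(vp(.0135,yb-.01,.059),.1); st()
for y in (yb,-.0805):
    env.move_straight(vp(.0135,y,.059),.04); st(y)
env.move_straight(vp(.0135,-.09,.059),.1)
env.move_straight(vp(.0135,-.09,.14),.2)
env.movep([0.47,0.114,0.25],down(0)); env.dwell(.3)
c=cam('wrist'); import pickle; pickle.dump(c,open('c2.pkl','wb')); st()
cv2.imwrite('pics/v2.png',cv2.cvtColor(cv2.resize(c[0][90:350,200:470],None,fx=2.3,fy=2.3,interpolation=cv2.INTER_CUBIC),cv2.COLOR_RGB2BGR))
E
```

```text
15.71 tcp [0.6415 0.1193 0.0605] F [ 0.41 -0.3   0.36] gap 0.007
-0.093 16.11 tcp [0.6307 0.12   0.0592] F [ 0.27 -0.1   1.02] gap 0.005
-0.0805 16.57 tcp [0.6174 0.1211 0.0587] F [ 0.02  1.36 -0.53] gap 0.007
 18.52 tcp [0.4701 0.1139 0.2492] F [ 0.19 -0.01 -0.82] gap 0.008
```

View pics/v2.png

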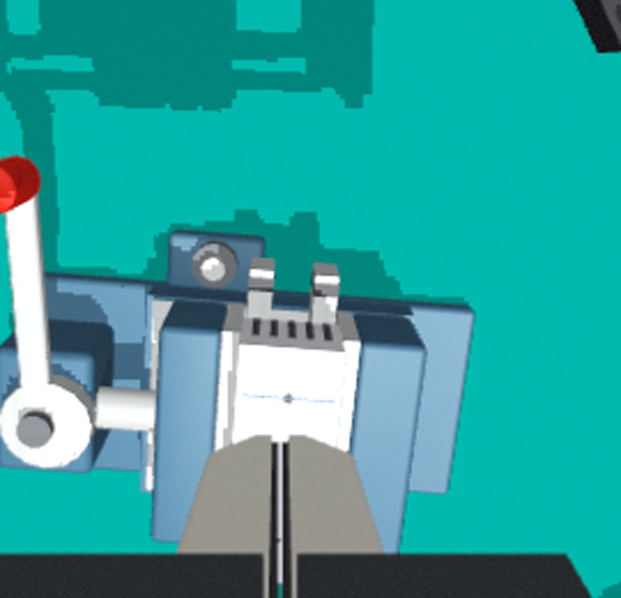

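The +y ends of both parallels now lie side by side, at crop (262,258) and (325,264). The shut fingers hide the other end, so I'll open the gripper and look again.

```bash
python3 - <<'E'
from p import *
env.open(); env.movep([0.47,0.114,0.28],down(0)); env.dwell(.3)
c=cam('wrist'); import pickle; pickle.dump(c,open('c2.pkl','wb')); st()
def box(x0,x1,y0,y1,z): return [(x0,y0,z),(x1,y0,z),(x1,y1,z),(x0,y1,z)]
r=(235,130,425,340);s=2.85
im=cv2.resize(c[0][r[1]:r[3],r[0]:r[2]],None,fx=s,fy=s,interpolation=cv2.INTER_CUBIC)
for z,x,yy in ((.054,.0135,.07),(.075,.04,.048)):
  for sx in (-1,1):
   for y in (-yy,yy):
    q=np.int32((proj(c,[vp(sx*x-.012,y,z),vp(sx*x+.012,y,z)])-r[:2]+.5)*s)
    cv2.line(im,tuple(map(int,q[0])),tuple(map(int,q[1])),(255,0,0),1)
save(im,'v3.png')
E
```

```text
20.59 tcp [0.4697 0.114  0.2793] F [ 0.86 -0.02 -0.61] gap 0.997
```

View pics/v3.png

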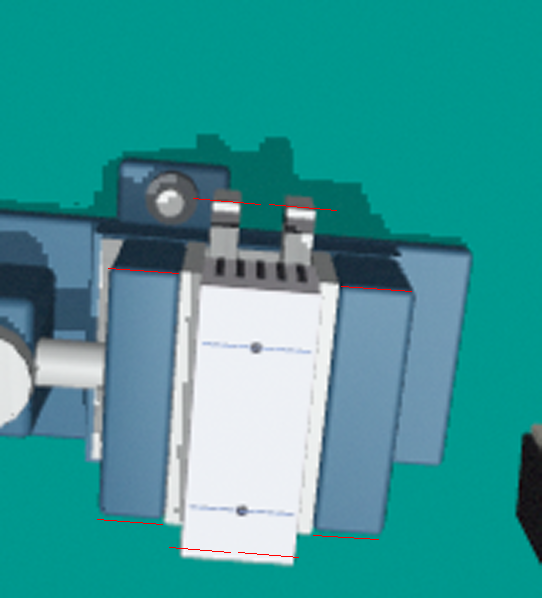

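```bash
cat > z.py <<'E'
from p import *
import pickle
def zoom(c,r,s,segs):
    im=cv2.resize(c[0][r[1]:r[3],r[0]:r[2]],None,fx=s,fy=s,interpolation=cv2.INTER_CUBIC)
    for a,b,col in segs:
        q=np.int32((proj(c,[a,b])-r[:2]+.5)*s); cv2.line(im,tuple(map(int,q[0])),tuple(map(int,q[1])),col,1)
    return im
def segs(V):
    S=[]
    for sx in(-1,1):
        for sy in (-1,1):
            for dx in(0,):
                x0,x1=sx*.0135-.005,sx*.0135+.005
                S+=[(T(V,[x0,sy*.07,.054])[0],T(V,[x1,sy*.07,.054])[0],(255,0,0)),(T(V,[x0,sy*.07,.03])[0],T(V,[x1,sy*.07,.03])[0],(255,255,0))]
    return S
E
python3 - <<'E'
from z import *
c=pickle.load(open('c2.pkl','rb')); s=cam('side'); pickle.dump(s,open('s2.pkl','wb'))
A=zoom(c,(300,185,360,235),6.5,segs(V)); B=zoom(s,(235,255,345,335),7,segs(V))
o=np.zeros((600,780,3),np.uint8); o[:B.shape[0],:B.shape[1]]=B; o=o[:600]
A=cv2.resize(A,None,fx=.6,fy=.6,interpolation=cv2.INTER_AREA); o[600-A.shape[0]:,780-A.shape[1]:]=A; save(o,'z1.png')
E
```

```text
(no output)
```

View pics/z1.png

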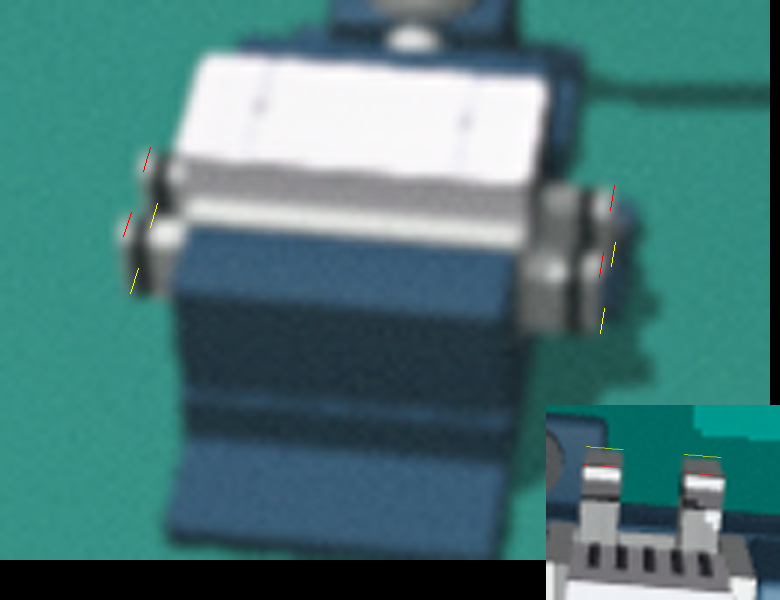

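The parallels' ends sit at y=±70 of my estimated frame, which is centred on the bar. The jaw ends hint that the true vise centre differs by 1-2 mm, so I'll measure the jaw ends by edge profiles.

```bash
cat > e.py <<'E'
from z import *
from scipy.ndimage import map_coordinates,gaussian_filter1d
def prof(c,V,x,ys,z):
    uv=proj(c,T(V,[(x,y,z) for y in ys])); g=c[0].astype(float)
    return np.stack([map_coordinates(g[...,k],[uv[:,1],uv[:,0]],order=1) for k in range(3)],1)
def edge(c,V,x,y0,z,w=.008):
    ys=np.arange(y0-w,y0+w,.0002); p=gaussian_filter1d(prof(c,V,x,ys,z),3,axis=0)
    d=np.abs(np.gradient(p,axis=0)).sum(1); k=d.argmax(); m=slice(max(0,k-5),k+6); return 1000*(ys[m]*d[m]).sum()/d[m].sum()
E
python3 - <<'E'
from e import *
C={'wv':D['wv'],'c2':pickle.load(open('c2.pkl','rb')),'side':pickle.load(open('s2.pkl','rb')),'scene':D['scene']}
for n,c in C.items():
    for x in (-.045,-.038,-.031,.031,.038,.045):
        print(n,'jaw x',x,'ends %.1f %.1f'%(edge(c,V,x,.048,.075),edge(c,V,x,-.048,.075)))
    for x in (-.0135,.0135):
        print(n,'par x',x,'ends %.1f %.1f'%(edge(c,V,x,.07,.054,.006),edge(c,V,x,-.07,.054,.006)))
    print(n,'bar %.1f %.1f'%(edge(c,V,0,.05,.095),edge(c,V,0,-.05,.095)))
E
```

```text
wv jaw x -0.045 ends 47.8 -45.6
wv jaw x -0.038 ends 47.2 -45.9
wv jaw x -0.031 ends 47.6 -45.8
wv jaw x 0.031 ends 47.4 -45.3
wv jaw x 0.038 ends 47.6 -45.8
wv jaw x 0.045 ends 54.6 -45.3
wv par x -0.0135 ends 67.0 -69.3
wv par x 0.0135 ends 75.3 -68.8
wv bar 50.4 -49.0
c2 jaw x -0.045 ends 48.0 -46.0
c2 jaw x -0.038 ends 48.0 -46.5
c2 jaw x -0.031 ends 47.4 -45.9
c2 jaw x 0.031 ends 47.6 -45.8
c2 jaw x 0.038 ends 47.4 -46.1
c2 jaw x 0.045 ends 47.6 -45.8
c2 par x -0.0135 ends 69.6 -73.4
c2 par x 0.0135 ends 69.0 -73.4
c2 bar 50.4 -49.0
side jaw x -0.045 ends 46.4 -47.2
side jaw x -0.038 ends 47.2 -54.7
side jaw x -0.031 ends 48.2 -54.8
side jaw x 0.031 ends 54.4 -46.2
side jaw x 0.038 ends 51.2 -46.6
side jaw x 0.045 ends 50.7 -54.7
side par x -0.0135 ends 65.1 -67.8
side par x 0.0135 ends 70.2 -68.2
side bar 50.8 -51.0
scene jaw x -0.045 ends 46.6 -48.8
scene jaw x -0.038 ends 46.8 -54.9
scene jaw x -0.031 ends 47.4 -50.8
scene jaw x 0.031 ends 48.8 -48.0
scene jaw x 0.038 ends 54.9 -47.2
scene jaw x 0.045 ends 47.6 -54.0
scene par x -0.0135 ends 67.8 -65.3
scene par x 0.0135 ends 68.3 -71.2
scene bar 51.4 -51.8
```

```bash
python3 - <<'E'
from e import *
rv=down(V[2]-np.pi/2)
env.grab(10)
env.movep(vp(0,-.095,.14),rv)
env.move_straight(vp(0,-.095,.059),.2)
env.move_straight(vp(0,-.083,.059),.1); st()
env.move_straight(vp(0,-.0788,.059),.03); st()
env.move_straight(vp(0,-.088,.059),.1)
env.move_straight(vp(0,-.088,.14),.25)
env.open(); env.movep([0.47,0.114,0.28],down(0)); env.dwell(.2)
c=cam('wrist'); pickle.dump(c,open('c3.pkl','wb')); st()
for x in (-.038,.038): print('jaw x',x,'ends %.1f %.1f'%(edge(c,V,x,.048,.075),edge(c,V,x,-.048,.075)))
for x in (-.0135,.0135): print('par',x,['%.1f'%edge(c,V,x+d,.07,.054,.004) for d in (-.003,-.001,.001,.003)])
E
```

```text
23.78 tcp [0.6209 0.1076 0.0614] F [ 0.32 -0.4   0.28] gap 0.004
 24.07 tcp [0.6159 0.1077 0.0595] F [ 1.08 -0.33  0.9 ] gap 0.012
 27.37 tcp [0.4701 0.1138 0.2786] F [-0.18 -0.   -0.63] gap 0.998
jaw x -0.038 ends 46.8 -46.2
jaw x 0.038 ends 47.6 -45.9
par -0.0135 ['69.4', '69.4', '69.6', '69.6']
par 0.0135 ['69.4', '69.4', '69.2', '69.1']
```

The parallels' ends now measure 69.5 and 69.3 mm, with the jaw centre at about +0.4 to +0.8 mm, so they are centred within about 1 mm. Next is the mallet.

```bash
cat >> p.py <<'E'
def mrot(yaw,pitch): # mallet frame rotation -> tool rotvec (tool x=-mx, y=my, z=-mz)
    return (R.from_euler('z',yaw)*R.from_euler('y',-pitch)*R.from_rotvec([0,np.pi,0])).as_rotvec()
P35=np.radians(35)
E
python3 - <<'E'
from p import *
rv=mrot(M[2],P35)
for h in (.09,0.): print(env.inverse_kinematics(mal(M,[0,0,h])[0],rv))
env.movep(mal(M,[0,0,.09])[0],rv)
env.move_straight(mal(M,[0,0,0])[0],.15); st('at')
env.grab(60); st('grab')
env.move_straight(mal(M,[0,0,.07])[0],.12); st('lift')
c=cam('side'); save(np.vstack([cv2.resize(c[0][90:250,180:400],None,fx=3,fy=3)]),'m1.png')
E
```

```text
[-0.75775541 -0.40629049  2.14607899  0.35213584  0.87750708 -2.20527129]
[-0.70310689 -0.15637035  2.08810607  0.38691519  0.67946794 -2.23378081]
at 29.63 tcp [ 0.5658 -0.3003  0.1365] F [ 0.17 -0.54  0.55] gap 1.0
grab 30.74 tcp [ 0.5654 -0.3006  0.1359] F [ 0.07  0.65 -0.11] gap 0.23
lift 31.48 tcp [ 0.5265 -0.2895  0.1923] F [ 0.31  0.08 -2.99] gap 0.233
```

View pics/m1.png

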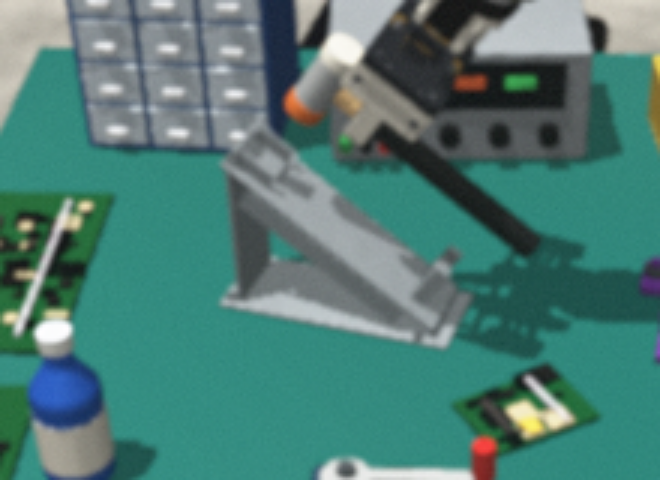

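The mallet is held cleanly, with the head clear at (325,75). Now the pressing, watching the force.

```bash
cat >> p.py <<'E'
TR=mrot(V[2]-np.pi/2,0)
def tp(y,face): return vp(0,y+.048,face+.038)
def fz(): return env.read_state()['ft_force'][2]
def press(y,zs,v=.03,lim=30):
    for z in zs:
        env.move_straight(tp(y,z),v); s=env.read_state()
        print('y',y,'cmd',round(z,4),'face',round(s['eef_pos'][2]-.038,4),'F',np.round(s['ft_force'],1),'T',np.round(s['torque'],2))
        if s['ft_force'][2]>lim: break
E
python3 - <<'E'
from p import *
env.movep(tp(0,.15),TR); st('over')
env.move_straight(tp(0,.100),.15)
press(0,[.096,.094,.092,.090],.02)
env.move_straight(tp(0,.10),.15); st('up')
E
```

```text
over 33.04 tcp [0.4892 0.1172 0.1877] F [-0.23 -0.41 -3.91] gap 0.234
y 0 cmd 0.096 face 0.0965 F [-0.2  0.1 -2.2] T [0.08 0.07 0.  ]
y 0 cmd 0.094 face 0.0943 F [ 0.5  0.4 -1.5] T [ 0.1  -0.1   0.02]
y 0 cmd 0.092 face 0.0924 F [-0.  -0.7  2.5] T [ 0.06 -0.16 -0.01]
y 0 cmd 0.09 face 0.0902 F [ 2.1 -0.3  1. ] T [ 0.15 -0.47  0.04]
up 34.88 tcp [0.489  0.1179 0.138 ] F [-0.32  0.98 -2.62] gap 0.233
```

```bash
python3 - <<'E'
from p import *
press(0,[.0915,.0895,.0885,.0875,.0865],.03,14)
env.move_straight(tp(0,.0975),.15)
for y in (.03,-.03):
    env.move_straight(tp(y,.0975),.15)
    press(y,[.0915,.0895,.0885,.0875,.0865],.03,14)
    env.move_straight(tp(y,.0975),.15)
st('up')
E
```

```text
y 0 cmd 0.0915 face 0.091 F [-0.3 -0.4 -1.9] T [-0.03  0.03  0.  ]
y 0 cmd 0.0895 face 0.0899 F [-0.9 -0.7  2.1] T [-0.09  0.17  0.  ]
y 0 cmd 0.0885 face 0.0898 F [-7.2 -0.6  9.8] T [-0.18  0.89 -0.05]
y 0 cmd 0.0875 face 0.0896 F [-10.9  -0.8  17.9] T [-0.32  1.61 -0.1 ]
y 0.03 cmd 0.0915 face 0.091 F [ 0.1  0.3 -2.2] T [ 0.05  0.06 -0.06]
y 0.03 cmd 0.0895 face 0.0899 F [-0.5 -0.2  0.4] T [-0.06  0.06 -0.1 ]
y 0.03 cmd 0.0885 face 0.0897 F [-5.9 -1.3  9.6] T [-0.14  0.82 -0.03]
y 0.03 cmd 0.0875 face 0.0896 F [-10.6  -0.4  18.5] T [-0.37  1.6  -0.13]
y -0.03 cmd 0.0915 face 0.0911 F [-0.6  0.3 -3.3] T [-0.    0.08  0.03]
y -0.03 cmd 0.0895 face 0.0899 F [-2.5 -0.1  1. ] T [ 0.1   0.31 -0.05]
y -0.03 cmd 0.0885 face 0.0898 F [-7.6 -0.2  9.5] T [-0.03  1.   -0.04]
y -0.03 cmd 0.0875 face 0.0896 F [-11.6  -0.2  15.8] T [-0.12  1.67 -0.  ]
up 39.91 tcp [0.5196 0.1155 0.136 ] F [ 0.64  0.57 -3.3 ] gap 0.235
```

All three spots stop hard at 90 mm, with more than 15 N each, so the bar is seated. Now the mallet goes back: I'll return to the earlier lift pose and compare with the earlier picture to detect any slip.

```bash
python3 - <<'E'
from p import *
env.move_straight(tp(-.03,.15),.25)
env.movep(mal(M,[0,0,.07])[0],mrot(M[2],P35)); env.dwell(.2); st()
c=cam('side'); n=cv2.resize(c[0][90:250,180:400],None,fx=3,fy=3)
o=cv2.cvtColor(cv2.imread('pics/m1.png'),cv2.COLOR_BGR2RGB)
sl=(slice(20,140),slice(270,420))
for im in (o,n):
    i=im[sl].astype(int); org=(i[...,0]>150)&(i[...,0]-i[...,2]>90); wh=i.min(2)>215
    hd=(im[150:270,380:560].astype(int).max(2)<50)
    print([np.round(np.argwhere(m).mean(0),1) if m.any() else None for m in (org,wh,hd)],org.sum(),wh.sum(),hd.sum())
save(n,'m2.png')
E
```

```text
41.97 tcp [ 0.5273 -0.2888  0.1934] F [ 0.19 -0.29 -2.93] gap 0.232
[array([85., 24.]), array([27.6, 73.2]), array([47.6, 89.4])] 315 766 3519
[array([84.2, 22.8]), array([26.9, 72.2]), array([47.2, 88.8])] 316 754 3520
```

No slip, so I'll set the mallet down.

```bash
python3 - <<'E'
from p import *
env.move_straight(mal(M,[0,0,.012])[0],.12); st()
env.move_straight(mal(M,[0,0,.0005])[0],.04); st('down')
env.open(); st('open')
env.move_straight(mal(M,[0,0,.08])[0],.2)
c=cam('side'); w=cam('wrist')
o=D['side'][0].astype(int); d=np.abs(c[0].astype(int)-o).sum(2)
# head region compare with the start picture
for im in (o,c[0].astype(int)):
    i=im[110:160,255:300]; org=(i[...,0]>140)&(i[...,0]-i[...,2]>80); wh=i.min(2)>195
    print(np.argwhere(org).mean(0),np.argwhere(wh).mean(0),org.sum(),wh.sum())
    h=im[140:195,300:350].max(2)<50; print(np.argwhere(h).mean(0),h.sum())
s=env.silhouettes('side','lever_knob'); print([(round(q['p'],2),q['xy']) for q in s])
save(cv2.resize(c[0][90:320,200:440],None,fx=2.5,fy=2.5),'m3.png')
st()
E
```

```text
42.65 tcp [ 0.5588 -0.2986  0.1459] F [-0.4  -0.48 -2.68] gap 0.23
down 43.08 tcp [ 0.5651 -0.3006  0.1363] F [ 1.32 -0.53 -2.17] gap 0.228
open 44.29 tcp [ 0.5651 -0.3006  0.1364] F [-0.65 -0.28 -0.2 ] gap 0.998
[30.6  9.4] [15.17241379 21.04310345] 15 116
[30.71764706 19.84705882] 340
[31.05882353  9.94117647] [15.18333333 20.96666667] 17 120
[30.85754986 20.15954416] 351
[(0.55, [311.5, 250.0]), (0.54, [444.6, 156.5])]
 44.99 tcp [ 0.521  -0.2876  0.1995] F [ 0.6  -0.29 -0.17] gap 1.001
```

View pics/m3.png

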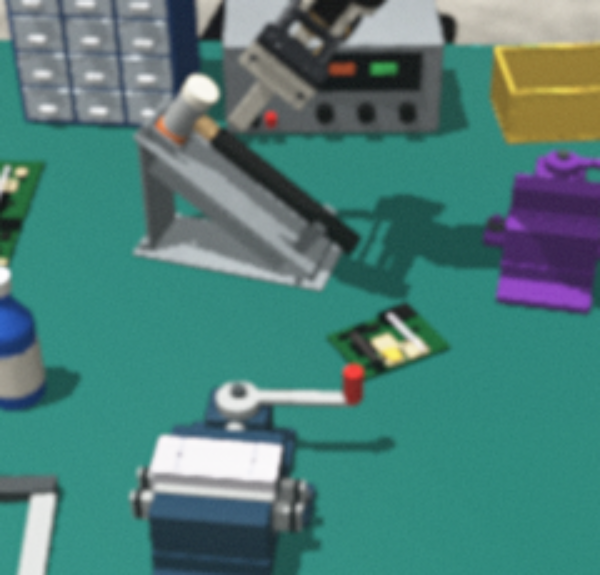

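The mallet is back on its stand as at the start (centroids within 0.5 px). The knob sits at crop (353,383). Now the lever: grip the knob lightly and follow the arc.

```bash
python3 - <<'E'
from p import *
C=np.array([.528,.0172]); k0=np.array([.4278,.0158])
a0=np.arctan2(*(k0-C)[::-1])%(2*np.pi); a1=V[2]+np.pi
r=.1; z=.094
def kp(a,zz=z): return np.array([*(C+r*np.array([np.cos(a),np.sin(a)])),zz])
yw=lambda a:-.35+.8*(a-a0)/(a1-a0)
print('angles',a0,a1)
env.movep(np.r_[k0,.165],down(yw(a0)))
env.move_straight(np.r_[k0,z],.15); st('down')
env.grab(12); st('grab')
for a in np.r_[np.linspace(a0,a1-.08,10)[1:],a1-.04,a1,a1+.02,a1+.04,a1+.06]:
    env.move_straight(kp(a),.12 if a<a1-.1 else .05,rot=down(yw(a)))
    s=env.read_state(); t=np.array([-np.sin(a),np.cos(a)]); F=s['ft_force']
    e=s['eef_pos'][:2]-C
    print(round(a-a1,3),'act',round(np.arctan2(e[1],e[0])%(2*np.pi)-a1,3),'Ft %.1f Fr %.1f Fz %.1f'%(F[:2]@t,F[:2]@np.array([np.cos(a),np.sin(a)]),F[2]),round(s['finger_gap'],3))
    if a>=a1-.05 and -(F[:2]@t)>12: break
st()
E
```

```text
angles 3.1555638003839515 4.631781195341025
down 46.83 tcp [0.4281 0.0154 0.0945] F [1.23 0.76 0.54] gap 1.0
grab 47.98 tcp [0.4277 0.0158 0.0939] F [-0.59 -0.8   1.12] gap 0.189
-1.321 act -1.32 Ft 0.1 Fr 2.7 Fz 1.4 0.189
-1.166 act -1.167 Ft -0.1 Fr 2.5 Fz 2.6 0.19
-1.011 act -1.013 Ft 1.1 Fr 2.3 Fz 1.9 0.189
-0.856 act -0.859 Ft 0.3 Fr 2.9 Fz 2.2 0.188
-0.701 act -0.704 Ft -0.4 Fr 1.5 Fz 1.0 0.192
-0.545 act -0.549 Ft -0.3 Fr 2.4 Fz -0.2 0.188
-0.39 act -0.394 Ft 0.9 Fr 2.6 Fz -1.3 0.191
-0.235 act -0.238 Ft -0.1 Fr 3.2 Fz -1.2 0.186
-0.08 act -0.082 Ft -0.4 Fr 3.3 Fz -2.3 0.192
-0.04 act -0.041 Ft -0.9 Fr 2.9 Fz -0.7 0.19
0.0 act 0.001 Ft 0.1 Fr 2.2 Fz -2.1 0.186
0.02 act 0.02 Ft -0.7 Fr 1.6 Fz -1.5 0.187
0.04 act 0.04 Ft -1.2 Fr 1.4 Fz -0.7 0.189
0.06 act 0.045 Ft -9.9 Fr 0.2 Fz 6.0 0.188
 51.9 tcp [ 0.5245 -0.0824  0.0937] F [-9.93  0.05  5.96] gap 0.188
```

The stop is felt at the end of the arc (-9.9 N). I'll release, retreat and check.

```bash
python3 - <<'E'
from e import *
p=env.read_state()['eef_pos']
env.open(); env.move_straight(p+[0,0,.09],.2)
env.movep([0.46,0.09,0.30],down(0)); env.dwell(.2)
c=cam('wrist'); s=cam('side')
for x in (-.038,.038): print('jaw x',x,'ends %.1f %.1f'%(edge(c,V,x,.048,.075),edge(c,V,x,-.048,.075)))
for x in (-.0135,.0135): print('par',x,['%.1f'%edge(c,V,x+d,.07,.054,.004) for d in (-.003,0,.003)])
i=c[0].astype(int); m=(i[...,0]>150)&(i[...,1]<60); n,l,sta,ct=cv2.connectedComponentsWithStats(m.astype(np.uint8))
for k in range(1,n):
    if sta[k,4]>60: print('red',ct[k],sta[k,4],'z.101',atz(c,ct[k],.101))
A=cv2.resize(c[0][80:370,150:450],None,fx=1.4,fy=1.4); B=cv2.resize(s[0][110:340,215:355],None,fx=2.4,fy=2.4)
o=np.zeros((560,780,3),np.uint8); o[:A.shape[0],:A.shape[1]]=A; o[:B.shape[0],430:430+B.shape[1]]=B; save(o,'fin.png'); st()
E
```

```text
jaw x -0.038 ends 47.0 -45.8
jaw x 0.038 ends 47.4 -45.9
par -0.0135 ['69.6', '69.4', '69.4']
par 0.0135 ['69.2', '69.1', '69.2']
red [146.5978836  268.46560847] 189 z.101 [ 0.51907907 -0.08446272  0.101     ]
 54.93 tcp [0.46   0.0893 0.2991] F [-0.33 -0.12  0.49] gap 0.997
```

View pics/fin.png

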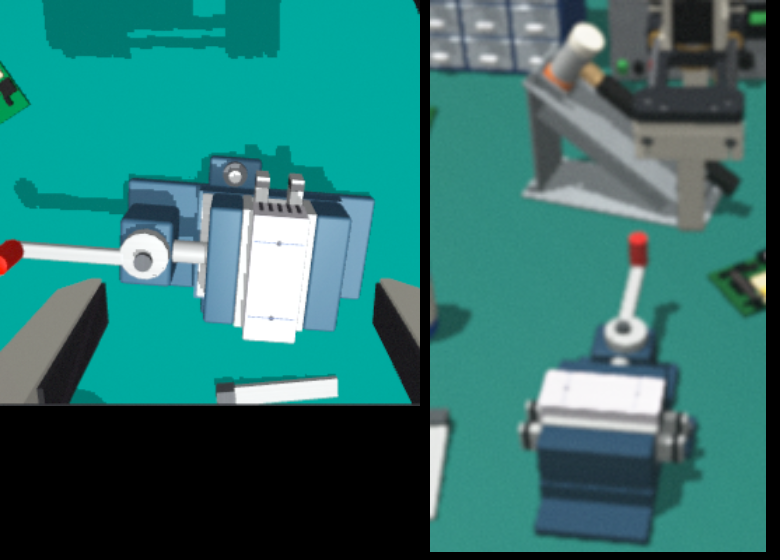

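The lever points along the vise's -x, the bar is level and low, the parallels are even, and the mallet is on its stand.

```bash
python3 -c "
from station import env
env.close_job()"
```

```text
the job is handed in; nothing more can be done
```

The job is done in the order asked and handed in at about 55 s of the 72 s allowed. `close_job` gives no verdict, so what follows rests on my own checks.

- **Parallels:** I pushed both back to the middle. In the last picture their +y ends measure 69.1 to 69.6 mm, with the jaws' middle at about +0.7 mm, so each is centred to about 1 to 1.5 mm. A small correcting push moved them only about 0.2 mm. I did not measure the -y ends separately in the last picture; in the side view that side looks a little shorter, which I put down to perspective.
- **Bar:** I pressed it with the mallet at the middle and both ends. All three spots stopped hard at 90 mm, with 16 to 18 N on the wrist at each. I did not test directly that the parallels can no longer slide.
- **Lever:** I turned it to its stop, felt as about 10 N along the arc. That was 0.045 rad past where I had estimated it, which is within the camera calibration error. The last picture shows it along the vise's -x.
- **Mallet:** It is back on its stand, and its position matches the first picture within about 0.5 pixel.
- **Everything else on the bench:** I went near none of the other things, but I did not check their positions one by one at the end.

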